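# Rewind the film until it lets go

### The job

Rewind the film in the long box-shaped film winder on the desk: turn its crank clockwise (seen from above) against the drag of the film until the film lets go, when the crank suddenly turns freely and the white pin at the other end of the box pops up. Then stop, in any case within one more turn, and let go of the crank. Leave the crank of the round winder alone.

Things in the scene. Friction and masses are not known exactly. Their poses are not given: they have to be found in the camera images.
- winder: The film winder: a closed grey plastic box, 96 x 150 mm and 48 mm high, fixed to the desk. Its origin lies on the desk, straight below the vertical crank axis. In its own frame z is up and the box reaches from y = -100 mm to y = +50 mm and from x = -48 mm to x = +48 mm. The flat aluminium crank arm and its hub end 62 mm above the desk.
- crank_knob (a point): Centre of the gripping part of the winder's crank knob: a black upright cylinder, 16 mm in diameter, from 60 to 96 mm above the desk (this point is 84 mm above the desk), 40 mm from the crank axis. It spins freely on its pin, so the gripper need not turn with the crank.
- crank (a joint): Angle of the winder's crank, rad, growing clockwise seen from above, counted over whole turns; it starts somewhere between 0 and 6 (the pin comes up at about 12.7). While it is being turned, after up to 0.3 rad of play, the film drags with about 8 N at the knob, until it lets go one to just over two turns after the start; after that under 1 N. The crank stays where it is left. It goes no further back than -0.3.
- pin (a joint): Height of the winder's white end-of-film pin (a 15 mm disc in the top of the box, 82 mm from the crank axis in the winder's -y direction), m: 0 while there is film to rewind (nearly flush), 0.014 when the film has let go; it springs up by itself at that moment and stays up.
- round_crank (a joint): Angle of the crank of the other winder, rad, 0 at the start. That one is a round grey drum of 108 mm diameter and 48 mm height with the same sort of crank and no pin; its film is not to be touched.

How it is judged (in metres and radians):
At the end, for the whole second after the job is handed in: The pin of the box-shaped winder stands more than 10 mm up, its crank is at rest no more than one turn past the angle at which the film let go (crank below 19.0 rad), and the round winder's crank has not been turned by more than 0.4 rad (value of joint pin above 0.01 m and value of joint crank below 19 rad and velocity of joint crank between -0.3 and 0.3 rad/s); the robot touches nothing.
It fails at once if the crank of the round winder is turned by more than 0.4 rad (value of joint round_crank above 0.4 rad or value of joint round_crank below -0.4 rad).
It fails at once if the winder is cranked on for more than a turn after the film has let go (value of joint crank above 19 rad).
It also fails if it takes over 64 s, if anything falls off the work surface, if the arm or the gripper's body presses on something with over 40 N, if the wrist force passes 120 N, or if a joint passes its speed limit or range.

### The arm

A 7-joint arm with a two-finger parallel gripper is mounted at the origin on a cart in front of the work surface, level with it; the furniture and walls round the work are solid. World frame = base frame: x ahead of the robot, y to its left, z up, the work surface at z = 0. Lengths are in mm, angles in rad, forces in N, time in s.
With the tool pointing down it reaches from about 400 to 900 mm from the base axis. Payload 5.5 kg.
Tool frame: the origin (TCP) lies midway between the tips of the shut fingers; the grasp point (between the pads) lies grasp_offset behind it (grasp_offset is the distance from the TCP to the grasp point, in mm); z points along the fingers, y is the line along which they close (so a half turn about z gives the same grasp; the last joint's range is limited). The gripper opens to 85 mm and grips with 20 to 120 N. Pads are 22 mm wide; open, the fingers measure 114 mm over their backs; the gripper's body (76 mm by 85 mm) begins 54 mm behind the grasp point. The pads swing forward as they close: fully open they stand 13 mm farther back than shut.
Start: joints at [1.551, 0.501, -0.427, 1.55, 0.221, 1.138, -0.21], TCP at [181.413, -624.171, 231.31] pointing down, gripper open.
Joint ranges: [-2.88, 2.88], [-0.31, 2.03], [-1.54, 1.56], [0.2, 2.42], [-1.41, 4.55], [0.19, 2.02], [-2.57, 2.57]. Speed limits (rad/s): [2.57, 2.57, 3.14, 3.14, 3.14, 3.14, 3.14].

### API

Orientations are given as a unit quaternion [w, x, y, z].
In Python, from cell import get_state, grab_frame, camera_info, job_done, grasp_offset gives the robot as it stands.
- The arm moves only by the shell command python3 -m crank 'ROWS' [OPENING] [FORCE]. ROWS is a JSON object of lists of equal length, an entry for each row: "travel": the shift along the world's x, y, z in m, a list of three; "angular": the turn, a rotation vector about the world's x, y, z in rad, a list of three. In form: {"travel": [[tx, ty, tz], ...], "angular": [[wx, wy, wz], ...]}. A call has 1 to 5 rows; each row is the pose to reach, as a shift and turn from the pose commanded when the call began; what a row does not reach only later rows make up. A row lasts 1/10 s, in which the tool goes at most 50 mm and 8.59 degrees, less where a joint would pass 70% of its speed; a pose out of reach is approached as far as the arm can. A call with a gripper value outside its range is refused whole. OPENING is the opening, from -1 (shut) to 1 (fully open), set as the call begins (- or left out, the last holds). The fingers move at their own pace and stop on an object; FORCE is the grip in N (left out, the last holds). Time passes only in rows, so rows that repeat a pose let the fingers close. It gives the time, the measured TCP pose, the force, the opening and the grip force at its end, in the units of the state.
- get_state(): the state, without advancing time (a new reading comes with each control period).
- grab_frame(name): name is "side" or "top" or "wrist"; returns the picture (420x560x3 uint8, blue, green, red); there is no depth.
- camera_info(name): a dict with "mtx" (3x3 intrinsics, pixels), "T" (4x4, takes a point from camera to world coordinates). Camera axes: x right, y down, z forward; pixel columns grow to the right and rows downward; lengths in mm; the calibration is good to about 2 mm. A picture is of the moment at which its call begins: read the wrist's pose just before it. camera_info takes no time and is no camera call; for the wrist camera it gives the pose at the moment of the call.
- job_done(): hands the job in; it is judged then, once.
The state is a dict: "clock": time; "joints": joint angles; "joint_vel": joint speeds; "tau": joint torques, N m; "position": TCP position; "orientation": TCP orientation; "force": force on the tool from outside, world axes, zero at the start; "torque": the same for the moment, N m; "grip_width": finger opening in mm; "finger_force": force on a finger pad.
Only numpy, scipy, OpenCV 4.12 (cv2) and the standard library are available. Lean on these libraries where they do the work, as an engineer would, in place of code of your own. Each camera call takes 0.05 s, during which the arm holds its last target. There are 200 camera calls.

## Working session

There is one attempt and no reset: what is moved stays moved. The work goes in short steps, Python scripts to look and compute and a shell command to move; the robot and the scene stay as the last step left them, time stands still between calls to the robot, and variables do not carry over. Pictures are saved under pics/ and viewed, at most 10 in all, crops included, and the job is handed in when it is done.

```bash
mkdir -p pics; ls; python3 - <<'E'
from cell import *
import cv2,numpy as np
for n in("side","top"):
    cv2.imwrite(f"pics/{n}0.png",grab_frame(n)); c=camera_info(n); print(n,np.round(c["mtx"],1).tolist(),np.round(c["T"],3).tolist())
s=get_state();print({k:np.round(v,3).tolist() for k,v in s.items()});print(grasp_offset if not callable(grasp_offset) else grasp_offset())
E
```

```text
pics
side [[427.1, 0.0, 290.0], [0.0, 427.1, 211.8], [0.0, 0.0, 1.0]] [[1.0, 0.005, 0.031, 468.905], [-0.026, -0.384, 0.923, -853.636], [0.017, -0.923, -0.384, 393.129], [0.0, 0.0, 0.0, 1.0]]
top [[399.8, 0.0, 280.3], [0.0, 399.8, 214.4], [0.0, 0.0, 1.0]] [[0.0, -0.979, 0.202, 329.083], [-1.0, -0.002, -0.006, -65.624], [0.006, -0.202, -0.979, 911.86], [0.0, 0.0, 0.0, 1.0]]
{'clock': 0.1, 'joints': [1.551, 0.502, -0.427, 1.551, 0.221, 1.138, -0.21], 'joint_vel': [-0.001, -0.0, 0.001, -0.003, 0.001, -0.001, -0.0], 'tau': [-0.011, -57.081, -5.839, -28.175, 0.01, 0.006, -0.0], 'position': [181.156, -623.574, 230.341], 'orientation': [-0.001, 0.99, 0.141, -0.0], 'force': [0.547, -0.547, -0.361], 'torque': [-0.006, 0.025, 0.007], 'finger_force': 0.0, 'grip_width': 85.107}
18.700000000000003
```

View pics/top0.png

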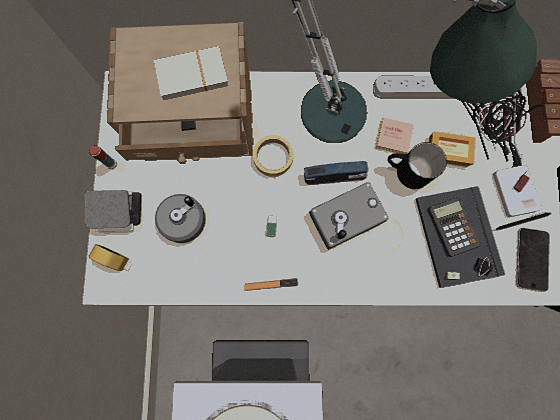

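View pics/side0.png

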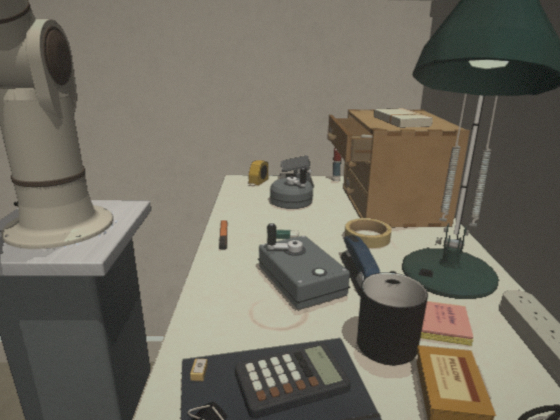

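The top view shows the box winder with its hub at about (340,217), its pin at (372,203) and its black knob at about (340,235). The round winder is at (180,215). The side view shows the knob at about (272,232).

```bash
cat > h.py <<'E'
from cell import *
import cv2,numpy as np
def ray(n,u,v,z):
    c=camera_info(n);T=np.array(c["T"]);d=T[:3,:3]@np.linalg.solve(c["mtx"],[u,v,1]);o=T[:3,3]
    return o+d*(z-o[2])/d[2]
def proj(n,p):
    c=camera_info(n);q=np.linalg.inv(c["T"])@np.r_[p,1];q=np.array(c["mtx"])@q[:3];return q[:2]/q[2]
E
python3 - <<'E'
from h import *
t=cv2.imread("pics/top0.png");s=cv2.imread("pics/side0.png")
a=cv2.resize(t[170:260,300:400],None,fx=6,fy=6,interpolation=cv2.INTER_CUBIC)[:, :400]
a=cv2.resize(t[175:255,305:395],(400,356),interpolation=cv2.INTER_CUBIC)
b=cv2.resize(s[215:305,250:350],(400,360),interpolation=cv2.INTER_CUBIC)[:356]
cv2.imwrite("pics/c.png",np.hstack([a,b]))
def blobs(m,img,x0,y0):
    n,_,st,ce=cv2.connectedComponentsWithStats(m.astype(np.uint8))
    for i in range(1,n):
        if st[i,4]>15: print(st[i],ce[i]+[x0,y0])
for im,(x0,x1,y0,y1) in((t,(305,395,175,255)),(s,(250,350,215,305))):
    g=im[y0:y1,x0:x1].max(2)
    print("dark");blobs(g<45,im,x0,y0)
    print("bright");blobs(g>150,im,x0,y0)
print("hub",ray("top",340,217,62),"pin",ray("top",372,203,48),"knob",ray("top",340,235,96))
E
```

```text
dark
[  0   0  61  10 326] [330.49386503 178.76380368]
[  4  36  72  39 141] [332.56737589 232.12056738]
[32 55  9  9 50] [341.04 234.36]
bright
[   0    0   90   80 3573] [352.93282955 218.89168766]
[65 25  6  6 28] [372.39285714 202.03571429]
[ 30  37  12  21 122] [340.29508197 220.05737705]
dark
[93 40  7  9 21] [346.85714286 259.14285714]
bright
[   0    0  100   90 3589] [292.0133742  245.42435219]
[ 24  26  28   7 113] [287.88495575 244.46017699]
[65 54  9  5 32] [319.125   270.90625]
[ 72  74  28  16 154] [339.93506494 300.76623377]
hub [ 499.02048318 -200.51589051   62.        ] pin [ 533.67173465 -274.88310516   48.        ] knob [ 454.33838895 -193.98941275   96.        ]
```

View pics/c.png

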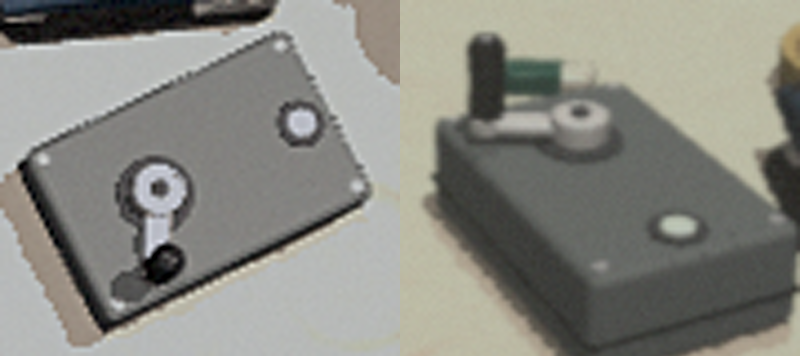

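Crop readings: in the top view the hub is at (340.8,217.1), the pin at (372.3,202.5) and the knob top at about (342,234). In the side view the hub is at (295,240) and the knob top at (271.7,225). I'll triangulate these and start moving.

```bash
python3 - <<'E'
from h import *
h=ray("top",340.8,217.1,62);p=ray("top",372.3,202.5,48);k=ray("top",342.2,234,96)
print(h,p,np.linalg.norm((h-p)[:2]),k,np.hypot(*(h-k)[:2]))
print("side hub",ray("side",295,240.5,62),"pin",ray("side",319.5,271,48),"knobtop",ray("side",271.7,225.5,96))
E
python3 -m crank '{"travel":[[0.025,0.04,0],[0.05,0.08,0],[0.075,0.12,0],[0.1,0.155,0],[0.12,0.19,0]],"angular":[[0,0,0],[0,0,0],[0,0,0],[0,0,0],[0,0,0]]}' 1 60
```

```text
[ 498.80209696 -202.24678191   62.        ] [ 534.8149366  -275.60369943   48.        ] 81.72002182350639 [ 456.43098356 -198.59899612   96.        ] 42.52784489884861
side hub [ 500.53923531 -187.26309756   62.        ] pin [ 536.70058042 -267.01650205   48.        ] knobtop [ 460.18992873 -199.48781172   96.        ]
clock: 0.6
position: [302.6, -432.1, 231.1]
orientation: [-0.0, 0.99, 0.141, 0.0]
force: [0.4, 0.2, -0.4]
grip_width: 85.6
finger_force: 0.0
```

```bash
python3 -m crank '{"travel":[[0.027,0.04,0],[0.054,0.08,0],[0.08,0.12,0],[0.107,0.16,0],[0.13,0.195,0]],"angular":[[0,0,0],[0,0,0],[0,0,0],[0,0,0],[0,0,0]]}' 
python3 -m crank '{"travel":[[0.015,0.02,0],[0.027,0.038,0],[0.027,0.038,-0.03],[0.027,0.038,-0.04],[0.027,0.038,-0.04]],"angular":[[0,0,0],[0,0,0],[0,0,0],[0,0,0],[0,0,0]]}' 
python3 - <<'E'
from h import *
s=get_state();c=camera_info("wrist");cv2.imwrite("pics/w1.png",grab_frame("wrist"));print(s["position"],np.round(c["T"],3).tolist())
for q in([499,-202,62],[535,-275.6,48],[459,-199.5,96]):print(proj("wrist",q))
E
```

```text
clock: 1.1
position: [432.3, -236.7, 231.3]
orientation: [-0.0, 0.99, 0.142, 0.0]
force: [0.0, -0.7, 0.5]
grip_width: 85.5
finger_force: 0.0
clock: 1.6
position: [456.5, -200.9, 189.5]
orientation: [-0.001, 0.99, 0.141, -0.002]
force: [-0.5, -0.6, 0.2]
grip_width: 85.7
finger_force: 0.0
[ 456.48981677 -200.9168092   189.49191116] [[0.278, -0.922, -0.27, 525.252], [-0.96, -0.268, -0.075, -181.328], [-0.003, 0.28, -0.96, 331.836], [0.0, 0.0, 0.0, 1.0]]
[298.44687707 150.76420437]
[400.82512245 130.56463918]
[280.3989083  211.10486598]
```

View pics/w1.png

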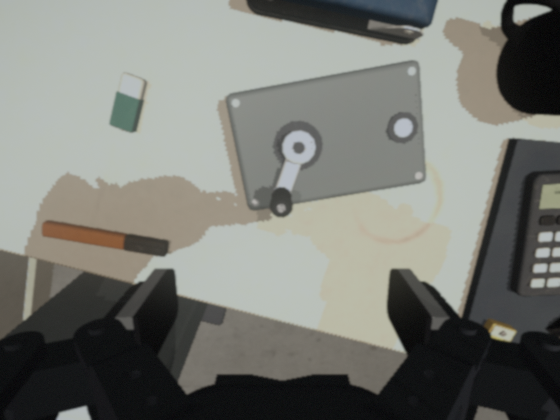

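The wrist view shows the hub at (298.5,147), the pin at (402,128) and the knob top at about (281,207).

```bash
python3 - <<'E'
from h import *
im=cv2.imread("pics/w1.png")
g=im.max(2)
m=(g[180:225,262:300]<50).astype(np.uint8)
n,_,st,ce=cv2.connectedComponentsWithStats(m)
for i in range(1,n):
    if st[i,4]>20: print(st[i]+[262,180,0,0,0],ce[i]+[262,180])
print("hub",ray("wrist",298.5,147,62),"pin",ray("wrist",402.5,128,48),"knob",ray("wrist",281,208,96))
E
```

```text
hub [ 501.71363134 -201.21833568   62.        ] pin [ 537.1981858  -276.13736786   48.        ] knob [ 461.27265157 -199.27928121   96.        ]
```

```bash
python3 -m crank '{"travel":[[0.002,0.002,-0.04],[0.002,0.002,-0.08],[0.002,0.002,-0.115],[0.002,0.002,-0.123],[0.002,0.002,-0.123]],"angular":[[0,0,0],[0,0,0],[0,0,0],[0,0,0],[0,0,0]]}' 1 60
python3 -m crank '{"travel":[[0,0,0],[0,0,0],[0,0,0],[0,0,0],[0,0,0]],"angular":[[0,0,0],[0,0,0],[0,0,0],[0,0,0],[0,0,0]]}' -1 60
```

```text
clock: 2.15
position: [460.0, -199.4, 68.2]
orientation: [-0.001, 0.99, 0.141, -0.001]
force: [1.0, 0.4, 0.0]
grip_width: 85.3
finger_force: 0.0
clock: 2.65
position: [460.6, -199.3, 68.9]
orientation: [0.0, 0.99, 0.141, 0.0]
force: [-1.7, 1.6, 7.9]
grip_width: 14.2
finger_force: 58.6
```

```bash
python3 -m crank '{"travel":[[0.0026,0.0122,0],[0.0089,0.0231,0],[0.0182,0.0315,0],[0.0296,0.0365,0],[0.042,0.0379,0]],"angular":[[0,0,0],[0,0,0],[0,0,0],[0,0,0],[0,0,0]]}'
```

```text
clock: 3.15
position: [499.7, -160.5, 68.7]
orientation: [-0.0, 0.99, 0.141, -0.003]
force: [-9.2, -0.2, 12.7]
grip_width: 13.9
finger_force: 59.2
```

```bash
python3 -m crank '{"travel":[[0.0122,-0.0026,0],[0.0231,-0.0089,0],[0.0315,-0.0182,0],[0.0365,-0.0296,0],[0.0379,-0.042,0]],"angular":[[0,0,0],[0,0,0],[0,0,0],[0,0,0],[0,0,0]]}'
```

```text
clock: 3.65
position: [540.9, -200.0, 68.9]
orientation: [-0.002, 0.99, 0.142, 0.0]
force: [-3.7, 9.4, 9.2]
grip_width: 14.3
finger_force: 59.4
```

```bash
python3 -m crank '{"travel":[[-0.0026,-0.0122,0],[-0.0089,-0.0231,0],[-0.0182,-0.0315,0],[-0.0296,-0.0365,0],[-0.042,-0.0379,0]],"angular":[[0,0,0],[0,0,0],[0,0,0],[0,0,0],[0,0,0]]}'
```

```text
clock: 4.15
position: [502.7, -240.7, 69.4]
orientation: [0.001, 0.99, 0.142, 0.004]
force: [8.7, 2.8, -4.6]
grip_width: 14.0
finger_force: 58.6
```

Drag is 8–9 N opposite to the motion, and the crank is following.

```bash
python3 -m crank '{"travel":[[-0.0122,0.0026,0],[-0.0231,0.0089,0],[-0.0315,0.0182,0],[-0.0365,0.0296,0],[-0.0379,0.042,0]],"angular":[[0,0,0],[0,0,0],[0,0,0],[0,0,0],[0,0,0]]}'
```

```text
clock: 4.65
position: [460.5, -201.2, 69.0]
orientation: [0.001, 0.99, 0.14, 0.0]
force: [1.9, -2.5, 3.5]
grip_width: 14.1
finger_force: 59.8
```

```bash
python3 -m crank '{"travel":[[0.0026,0.0122,0],[0.0089,0.0231,0],[0.0182,0.0315,0],[0.0296,0.0365,0],[0.042,0.0379,0]],"angular":[[0,0,0],[0,0,0],[0,0,0],[0,0,0],[0,0,0]]}'
```

```text
clock: 5.15
position: [499.9, -160.4, 68.7]
orientation: [0.0, 0.99, 0.141, -0.003]
force: [-8.9, -1.4, 13.4]
grip_width: 14.2
finger_force: 60.7
```

```bash
python3 -m crank '{"travel":[[0.0122,-0.0026,0],[0.0231,-0.0089,0],[0.0315,-0.0182,0],[0.0365,-0.0296,0],[0.0379,-0.042,0]],"angular":[[0,0,0],[0,0,0],[0,0,0],[0,0,0],[0,0,0]]}'
```

```text
clock: 5.65
position: [541.0, -201.4, 68.9]
orientation: [-0.001, 0.99, 0.142, -0.0]
force: [-4.4, -0.2, 7.0]
grip_width: 13.9
finger_force: 60.2
```

```bash
python3 -m crank '{"travel":[[-0.0026,-0.0122,0],[-0.0089,-0.0231,0],[-0.0182,-0.0315,0],[-0.0296,-0.0365,0],[-0.042,-0.0379,0]],"angular":[[0,0,0],[0,0,0],[0,0,0],[0,0,0],[0,0,0]]}'
```

```text
clock: 6.15
position: [499.5, -240.8, 69.1]
orientation: [0.0, 0.99, 0.141, 0.001]
force: [0.4, 2.6, 4.2]
grip_width: 14.3
finger_force: 59.9
```

The tangential force is gone at two successive points: y 9.4→-0.2 N and x 8.7→0.4 N. I'll check the pin.

```bash
python3 - <<'E'
from h import *
t=grab_frame("top")[160:260,290:410];s=grab_frame("side")[190:310,230:360]
cv2.imwrite("pics/p2.png",np.hstack([cv2.resize(t,(400,333)),cv2.resize(s,(361,333))]))
E
```

```text
(no output)
```

View pics/p2.png

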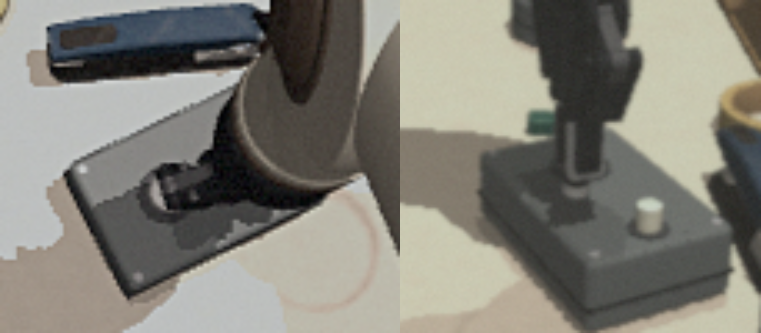

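The side view (right half) shows the white pin standing up, at about (650,217) in the crop. I'll let go and lift.

```bash
python3 -m crank '{"travel":[[0,0,0],[0,0,0],[0,0,0],[0,0,0],[0,0,0]],"angular":[[0,0,0],[0,0,0],[0,0,0],[0,0,0],[0,0,0]]}' 1 60
python3 -m crank '{"travel":[[0,0,0],[0,0,0.02],[0,0,0.05],[0,0,0.09],[0,0,0.13]],"angular":[[0,0,0],[0,0,0],[0,0,0],[0,0,0],[0,0,0]]}'
python3 -m crank '{"travel":[[0,0,0.02],[0,0,0.02],[0,0,0.02],[0,0,0.02],[0,0,0.02]],"angular":[[0,0,0],[0,0,0],[0,0,0],[0,0,0],[0,0,0]]}'
python3 - <<'E'
from h import *
cv2.imwrite("pics/w3.png",np.hstack([cv2.resize(grab_frame(n),(400,300)) for n in("side","wrist")]))
E
```

```text
clock: 6.75
position: [498.3, -240.9, 68.1]
orientation: [-0.0, 0.99, 0.141, -0.0]
force: [0.5, -1.2, 0.3]
grip_width: 84.4
finger_force: 0.0
clock: 7.25
position: [497.8, -240.8, 199.2]
orientation: [-0.001, 0.99, 0.141, -0.0]
force: [0.5, -1.2, 0.9]
grip_width: 85.1
finger_force: 0.0
clock: 7.75
position: [497.4, -240.8, 216.8]
orientation: [-0.001, 0.99, 0.141, -0.001]
force: [-0.8, -0.2, 0.1]
grip_width: 85.5
finger_force: 0.0
```

View pics/w3.png

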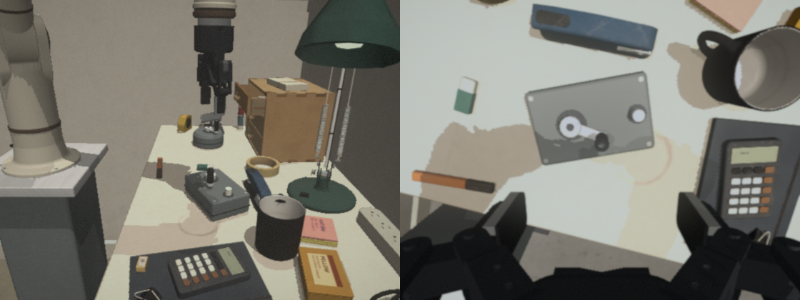

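The side view shows the pin up at (228,191) and the gripper clear of everything. The crank is at rest with the knob free at (601,142) in the wrist view.

```bash
python3 -c "from cell import job_done;print(job_done())"
```

```text
the job is handed in; nothing more can be done
None
```

The film is rewound: the drag disappeared and the white pin popped up, I stopped within half a turn and let go of the crank, left the round winder alone, and handed the job in at about 8 s; no verdict was returned.

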